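Line up the reagents by height

ROBOT

A 6-joint arm with a two-finger parallel gripper is mounted at the origin on a cart in front of the work surface, level with it; the furniture and walls round the work are solid. World frame = base frame: x ahead of the robot, y to its left, z up, the work surface at z = 0. Lengths are in m, angles in rad, forces in N, time in s.
With the tool pointing down it reaches from about 0.375 to 0.925 m from the base axis. Payload 5.7 kg.
Tool frame: the origin (TCP) lies between the finger pads; the fingertips stand 19 mm ahead of it and the grasp point (between the pads) is the TCP; x points along the fingers, y is the direction in which the jaws open and shut, and the axes are right-handed (so a half turn about x gives the same grasp; the last joint's range is limited). The gripper opens to 85 mm and grips with 20 to 120 N. Pads are 22 mm wide; open, the fingers measure 114 mm over their backs; the gripper's body (76 mm by 85 mm) begins 54 mm behind the grasp point. The pads swing forward as they close: fully open they stand 13 mm farther back than shut.
Start: joints at [1.035, 0.359, 1.51, -0, 1.272, -0.115], TCP at [0.245, 0.548, 0.224] pointing down, gripper open.
Joint ranges: [-2.97, 2.97], [-1.01, 2.36], [0.21, 2.38], [-0.96, 4.11], [0.2, 2.71], [-2.98, 2.98]. Speed limits (rad/s): [2.39, 2.39, 3.14, 3.14, 3.14, 3.14].

INTERFACE

Orientations are given as a rotation vector (axis times angle).
In Python, from bench import robot gives the robot as it stands.
- The arm moves only by the tool move_arm, never from a script. Its argument "targets" is a list that holds one entry, the list of rows, each a list of 7 numbers: the opening in per cent of the stroke, from 0 (shut) to 100 (fully open), then the shift along the tool's x, y, z in mm, then the turn, a rotation vector about the tool's x, y, z in degrees. A call has 1 to 20 rows; each row is the pose to reach, as a shift and turn from the pose measured when the call began, along the tool's axes at that moment; what a row does not reach only later rows make up. A row lasts 1/12 s, in which the tool goes at most 41.7 mm and 7.16 degrees, less where a joint would pass 70% of its speed; a pose out of reach is approached as far as the arm can. A call with a gripper value outside its range is refused whole. The fingers move at their own pace and stop on an object; "squeeze" is the grip in N (left out, the last holds). Time passes only in rows, so rows that repeat a pose let the fingers close. It gives the time, the measured TCP pose, the force and the opening at its end, in the units of the state.
- robot.get_obs(): the state, without advancing time (a new reading comes with each control period).
- robot.read_camera(name): name is "side" or "top" or "wrist"; returns (picture, depth): 400x640x3 uint8, red, green, blue; 400x640 float32, m along the optical axis (not along the pixel's ray), 0 where there is no reading.
- robot.get_calibration(name): a dict with "fx", "fy", "cx", "cy" (pixels), "R" (3x3) and "t" (3): a world point X has camera coordinates R X + t. Camera axes: x right, y down, z forward; pixel columns grow to the right and rows downward; lengths in m; the calibration is good to about 2 mm. A picture is of the moment at which its call begins: read the wrist's pose just before it. get_calibration takes no time and is no camera call; for the wrist camera it gives the pose at the moment of the call.
- robot.job_done(): hands the job in, once; it reports no verdict.
Trained networks look in the newest picture that a camera, given by its name, has taken for a name from the list of things; names that differ only in an ending like _2 or _b are one class to them, and where a whole thing is asked for, a point or a joint stands for the part that bears it (a point fixed in the world has none). Each returns a list of dicts, best first, with "conf" (0 to 1); they miss things now and then, are a little off and sometimes report something else, mostly with a low value. They report only what shows in the picture. A call takes as long as a camera call. They do not tell look-alikes from the thing itself.
- robot.cut_out(camera, query): "pixels" (400x640 bool, what is visible of it) and "centre" ([column, row] in pixels, amid what is visible of it).
The state is a dict: "time": time; "joint_pos": joint angles; "joint_vel": joint speeds; "joint_torque": joint torques, N m; "eef_pos": TCP position; "tcp_rot": TCP orientation; "ft_force": force on the tool from outside, world axes, zero at the start; "torque": the same for the moment, N m; "finger_gap": finger opening in m.
Only numpy, scipy, OpenCV 4.12 (cv2) and the standard library are available. Lean on these libraries where they do the work, as an engineer would, in place of code of your own. Each camera call takes 0.05 s, during which the arm holds its last target. There are 200 camera calls.

TASK

Stand the four loose containers (the bottle of alcohol, the amber dropper bottle, the specimen jar and the small canister) upright on the drip strip, one in the middle of each round rubber pad, in order of height: the tallest on the pad next to the upright end stop, then shorter and shorter to the shortest at the low end block. Set each one down gently and knock none over.

Things in the scene. Friction and masses are not known exactly. Their poses are not given: they have to be found in the camera images.
- alcohol_bottle: White plastic bottle with a red screw cap, 150 mm tall: body 62 mm across up to 129 mm (count it as full width to there), cap 41 mm across above, about 0.4 kg. Starts upright on the bench in front of the strip. Round, any grip yaw. Origin: centre of its underside, z up.
- dropper_bottle: Small amber dropper bottle with a black rubber bulb, 113 mm tall: body 36 mm across up to 73 mm, neck 23 mm across to 85 mm, bulb 13 mm across to 113 mm, about 0.08 kg. Not the two similar ones at the far back of the bench. Starts upright on the bench in front of the strip. Round, any grip yaw. Origin: centre of its underside, z up.
- jar: Clear specimen jar with a broad cream-white screw lid, 78 mm tall, body 56 mm across up to 69 mm, lid 52 mm across above, about 0.14 kg. Starts upright on the bench in front of the strip. Round, any grip yaw. Origin: centre of its underside, z up.
- canister: Small cream-coloured canister with a black screw lid, 56 mm tall: body 34 mm across, lid 36 mm across from 40 mm up, about 0.05 kg. Starts upright on the bench in front of the strip. Round, any grip yaw. Origin: centre of its underside, z up.
- pad_1: Black rubber disc, 78 mm across, 3 mm thick, with two grey rings, fixed on an aluminium strip (96 x 424 x 6 mm). Origin: centre of its underside, 6 mm above the bench (disc top: 9 mm); y axis along the line of pads to the left, within 0.12 rad of world y. Four in a straight line, centres 90 mm apart, pad_1 leftmost (+y), pad_4 rightmost; this is number 1.
- pad_2: Black rubber disc, 78 mm across, 3 mm thick, with two grey rings, fixed on an aluminium strip (96 x 424 x 6 mm). Origin: centre of its underside, 6 mm above the bench (disc top: 9 mm); y axis along the line of pads to the left, within 0.12 rad of world y. Four in a straight line, centres 90 mm apart, pad_1 leftmost (+y), pad_4 rightmost; this is number 2.
- pad_3: Black rubber disc, 78 mm across, 3 mm thick, with two grey rings, fixed on an aluminium strip (96 x 424 x 6 mm). Origin: centre of its underside, 6 mm above the bench (disc top: 9 mm); y axis along the line of pads to the left, within 0.12 rad of world y. Four in a straight line, centres 90 mm apart, pad_1 leftmost (+y), pad_4 rightmost; this is number 3.
- pad_4: Black rubber disc, 78 mm across, 3 mm thick, with two grey rings, fixed on an aluminium strip (96 x 424 x 6 mm). Origin: centre of its underside, 6 mm above the bench (disc top: 9 mm); y axis along the line of pads to the left, within 0.12 rad of world y. Four in a straight line, centres 90 mm apart, pad_1 leftmost (+y), pad_4 rightmost; this is number 4.
- end_stop: Upright steel plate, 80 mm wide across the strip, 5 mm thick, on a flat foot, its top 72 mm above the bench; fixed at one end of the strip, 62 mm beyond the centre of the last pad there (next to pad_1 or next to pad_4: it changes). Origin: centre of the foot's underside, 6 mm above the bench.
- end_block: Low flat steel bar, 86 x 20 mm, 10 mm high, fixed at the other end of the strip, 62 mm beyond the centre of the last pad there. Origin: centre of its underside, 6 mm above the bench.
There are look-alikes about, which are no part of the job. What is shaped like the canister but pink is not meant. Leave any yellow look-alike of the dropper_bottle alone.

How it is judged:
By the outcome, as a careful person would: the job done as asked, in the order asked, and still so for the second after the job is handed in, with the robot touching nothing.
It also fails if it takes over 115 s, if anything falls off the work surface, if the arm or the gripper's body presses on something with over 40 N, if the wrist force passes 120 N, or if a joint passes its speed limit or range.

## Working session

There is one attempt and no reset: what is moved stays moved. The work goes in short steps, Python scripts to look and compute and a tool call to move; the robot and the scene stay as the last step left them, time stands still between calls to the robot, and variables do not carry over. Pictures are saved under pics/ and viewed, about 12 in all and at most 16, crops included, and the job is handed in when it is done.

Besides the shell and the picture viewer there is one more tool, called after "Emit:" as a command line: name --argument value ..., lists and objects as JSON in quotes. move_arm: Moves the arm, as the interface text tells. Its arguments: {"type":"object","properties":{"targets":{"type":"array"},"squeeze":{"type":"number"}},"required":["targets"]}

```bash
mkdir -p pics; python3 - <<'E'
from bench import robot
import cv2,numpy as np
o=robot.get_obs();print({k:np.round(v,3) for k,v in o.items()})
a,d=robot.read_camera("top");cv2.imwrite("pics/top.png",a[...,::-1])
c=robot.get_calibration("top");print(c)
b,d2=robot.read_camera("side");cv2.imwrite("pics/side.png",b[...,::-1])
np.savez("s0.npz",a=a,d=d,b=b,d2=d2)
for q in ["alcohol_bottle","dropper_bottle","jar","canister","pad_1","end_stop","end_block"]:
  for r in robot.cut_out("top",q):
    m=r["pixels"]&(d>0);v,u=np.nonzero(m)
    if len(v)==0: continue
    z=d[v,u];P=np.c_[(u-c["cx"])/c["fx"]*z,(v-c["cy"])/c["fy"]*z,z];W=(P-c["t"])@c["R"]
    print(q,round(r["conf"],2),np.round(r["centre"]),len(v),"med",np.round(np.median(W,0),3),"zmax",np.round(np.percentile(W[:,2],98),3), np.round((W.min(0)+W.max(0))/2,3),a[v,u].mean(0).round())
E
```

```text
{'time': np.float64(0.0), 'joint_pos': array([ 1.035,  0.36 ,  1.511, -0.   ,  1.273, -0.115]), 'joint_vel': array([ 0.001,  0.001,  0.001, -0.   ,  0.   ,  0.   ]), 'joint_torque': array([ 2.0000e-03, -5.2760e+01, -2.7863e+01,  0.0000e+00,  1.3000e-02,
        0.0000e+00]), 'eef_pos': array([0.245, 0.547, 0.223]), 'tcp_rot': array([ 0.329,  1.546, -0.332]), 'ft_force': array([ 0.035,  0.097, -0.354]), 'torque': array([0.001, 0.002, 0.005]), 'finger_gap': np.float64(0.085)}
{'fx': 433.113469305799, 'fy': 433.113469305799, 'cx': 320.95158212360826, 'cy': 197.33417722224038, 'R': array([[ 0.0025143 , -0.99970806,  0.02403084],
       [-0.99423891, -0.0050742 , -0.10706651],
       [ 0.10715719, -0.0236232 , -0.99396141]]), 't': array([-0.07699994,  0.49852214,  1.24079425])}
alcohol_bottle 0.96 [210. 223.] 541 med [0.412 0.219 0.115] zmax 0.153 [0.414 0.229 0.08 ] [122.  79.  67.]
dropper_bottle 0.6 [394. 229.] 132 med [ 0.416 -0.28   0.066] zmax 0.112 [ 0.416 -0.284  0.066] [81. 60. 42.]
dropper_bottle 0.54 [418. 247.] 153 med [ 0.358 -0.343  0.065] zmax 0.11 [ 0.357 -0.348  0.064] [1
[... 241 characters left out ...]
9.] 158 med [0.461 0.085 0.055] zmax 0.061 [0.464 0.09  0.029] [70. 63. 52.]
pad_1 0.77 [323. 164.] 506 med [ 0.6   -0.072  0.009] zmax 0.015 [ 0.598 -0.071  0.008] [53. 51. 45.]
pad_1 0.76 [407. 169.] 467 med [ 0.588 -0.34   0.009] zmax 0.014 [ 0.59  -0.341  0.01 ] [49. 47. 42.]
pad_1 0.71 [349. 169.] 484 med [ 0.595 -0.16   0.009] zmax 0.014 [ 0.595 -0.161  0.009] [51. 49. 43.]
pad_1 0.6 [378. 167.] 490 med [ 0.591 -0.25   0.009] zmax 0.014 [ 0.592 -0.251  0.01 ] [51. 49. 44.]
end_stop 0.69 [298. 165.] 190 med [ 0.597 -0.011  0.018] zmax 0.075 [ 0.599 -0.008  0.041] [117. 110. 100.]
end_block 0.51 [429. 171.] 188 med [ 0.584 -0.402  0.016] zmax 0.022 [ 0.586 -0.402  0.016] [136. 128. 117.]
```

View pics/top.png

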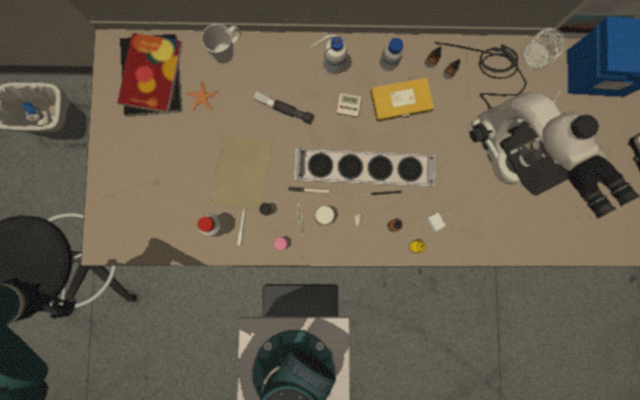

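View pics/side.png

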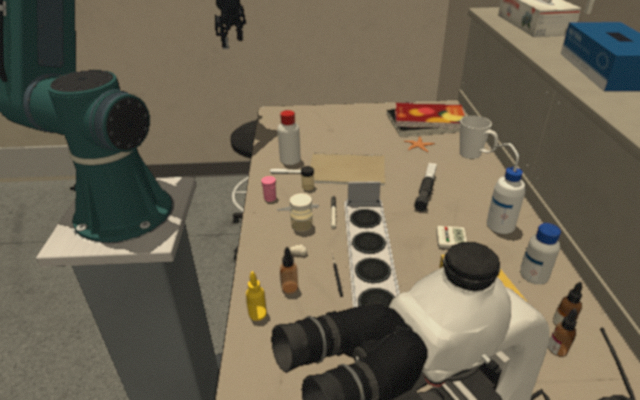

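```bash
python3 - <<'E'
import cv2,numpy as np
a=np.load("s0.npz")["a"][185:265,190:440,::-1]
cv2.imwrite("pics/crop.png",cv2.resize(a,None,fx=3.2,fy=3.2,interpolation=cv2.INTER_CUBIC))
E
```

```text
(no output)
```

View pics/crop.png

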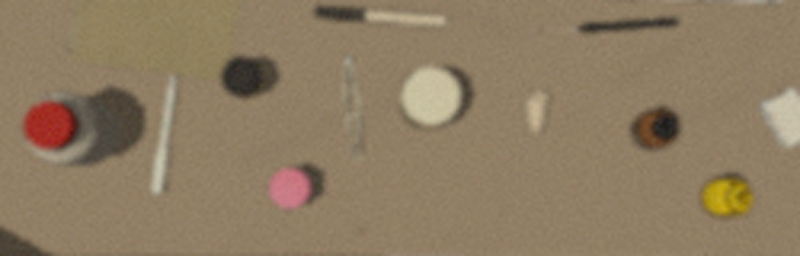

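Identification from the pictures:
- **Bottle of alcohol:** red cap, top view (208,224).
- **Canister:** two candidates. The black-lidded one at (265,209) is cream-bodied in the side view and fits; the pink one at (281,243) does not.
- **Jar:** cream lid at (325,214).
- **Dropper bottle:** the amber one at (394,225) in front of the strip fits. The yellow one at (417,246) and the two at the far back do not.
- **End stop:** left end (298,165), next to pad_1.

So the order is bottle on pad_1, dropper on pad_2, jar on pad_3 and canister on pad_4. The crop confirms the choices.

```bash
cat > h.py <<'E'
from bench import robot
import cv2,numpy as np
from scipy.spatial.transform import Rotation as Ro
def world(d,c):
    v,u=np.indices(d.shape);P=np.stack([(u-c["cx"])/c["fx"]*d,(v-c["cy"])/c["fy"]*d,d],-1)
    return (P-c["t"])@c["R"]
def onplane(u,v,h,c):
    r=np.array([(u-c["cx"])/c["fx"],(v-c["cy"])/c["fy"],1.])@c["R"];o=-c["t"]@c["R"]
    return o+r*(h-o[2])/r[2]
def shift(p,yaw=None):
    """world TCP goal -> tool-axis shift in mm"""
    o=robot.get_obs();R=Ro.from_rotvec(o["tcp_rot"])
    return np.round(R.inv().apply(np.array(p)-o["eef_pos"])*1000,1)
def axes():
    o=robot.get_obs();return np.round(Ro.from_rotvec(o["tcp_rot"]).as_matrix(),3),np.round(o["eef_pos"],4)
E
python3 - <<'E'
from h import *
s=np.load("s0.npz");a,d=s["a"].astype(int),s["d"];c=robot.get_calibration("top");W=world(d,c)
print(axes())
def rep(n,box,h,col):
    u0,v0,u1,v1=box;m=np.zeros(d.shape,bool);m[v0:v1,u0:u1]=1;m&=col
    v,u=np.nonzero(m);u_,v_=(u.min()+u.max())/2,(v.min()+v.max())/2
    print(n,len(u),(u.min(),u.max(),v.min(),v.max()),onplane(u_,v_,h,c).round(4),onplane(u.mean(),v.mean(),h,c).round(4),"z",np.median(W[m][:,2]).round(3))
r,g,b=a[...,0],a[...,1],a[...,2]
rep("alc",(190,205,225,245),.15,(r>120)&(g<70))
rep("can",(250,195,275,220),.056,(r<75)&(W[...,2]>.045))
rep("jar",(305,195,340,230),.078,(W[...,2]>.065)&(r>150))
rep("drop bulb",(385,215,405,240),.105,(W[...,2]>.09))
rep("drop body",(385,215,405,240),.06,(W[...,2]>.02))
pads=sorted([r for r in robot.cut_out("top","pad_1")],key=lambda r:r["centre"][0])
for p in pads:
    v,u=np.nonzero(p["pixels"]);print("pad",round(p["conf"],2),onplane(u.mean(),v.mean(),.009,c).round(4),onplane((u.min()+u.max())/2,(v.min()+v.max())/2,.009,c).round(4))
E
```

```text
(array([[-0.   ,  0.408,  0.913],
       [-0.   ,  0.913, -0.408],
       [-1.   , -0.   , -0.   ]]), array([0.245 , 0.5476, 0.2239]))
alc 158 (np.int64(198), np.int64(211), np.int64(217), np.int64(230)) [0.4154 0.2317 0.15  ] [0.4152 0.2309 0.15  ] z 0.15
can 102 (np.int64(260), np.int64(270), np.int64(203), np.int64(214)) [0.463  0.0848 0.056 ] [0.4625 0.0845 0.056 ] z 0.056
jar 257 (np.int64(315), np.int64(332), np.int64(206), np.int64(223)) [ 0.4451 -0.0812  0.078 ] [ 0.4448 -0.0821  0.078 ] z 0.078
drop bulb 24 (np.int64(388), np.int64(401), np.int64(222), np.int64(237)) [ 0.4029 -0.275   0.105 ] [ 0.4163 -0.2842  0.105 ] z 0.105
drop body 155 (np.int64(387), np.int64(401), np.int64(219), np.int64(237)) [ 0.4087 -0.2823  0.06  ] [ 0.4167 -0.2835  0.06  ] z 0.065
pad 0.77 [ 0.5997 -0.0715  0.009 ] [ 0.5982 -0.071   0.009 ]
pad 0.71 [ 0.5946 -0.1605  0.009 ] [ 0.5943 -0.161   0.009 ]
pad 0.6 [ 0.5912 -0.2507  0.009 ] [ 0.5919 -0.2513  0.009 ]
pad 0.76 [ 0.589  -0.3405  0.009 ] [ 0.5894 -0.3403  0.009 ]
```

Emit:
move_arm --targets '[[[100,0,-84,97,16,0,0],[100,0,-84,97,16,0,0],[100,0,-84,97,16,0,0],[100,0,-167,194,33,0,0],[100,0,-167,194,33,0,0],[100,0,-167,194,33,0,0],[100,0,-250,290,50,0,0],[100,0,-250,290,50,0,0],[100,0,-250,290,50,0,0],[100,0,-310,360,60,0,0],[100,0,-310,360,60,0,0],[100,0,-334,388,66,0,0],[100,0,-334,388,66,0,0],[100,0,-334,388,66,0,0],[100,0,-334,388,66,0,0]]]'

```text
time: 1.75
eef_pos: [0.4627, 0.084, 0.2239]
tcp_rot: [1.212, 1.208, -1.212]
ft_force: [-0.0, -0.6, -0.3]
finger_gap: 0.085
```

```bash
python3 - <<'E'
from h import *
print(axes(),robot.get_obs()["time"],robot.get_obs()["joint_pos"].round(2))
c=robot.get_calibration("wrist");a,d=robot.read_camera("wrist");cv2.imwrite("pics/w1.png",a[...,::-1]);W=world(d,c)
for q in ["canister"]:
  for r in robot.cut_out("wrist",q):
    m=r["pixels"]&(abs(W[...,2]-.056)<.006);v,u=np.nonzero(m)
    if len(u): print(q,r["conf"],r["centre"],len(u),W[m].mean(0).round(4),((W[m].min(0)+W[m].max(0))/2).round(4),shift([.4628,.0847,.04]))
E
```

```text
(array([[-0.001,  1.   , -0.003],
       [ 0.   , -0.003, -1.   ],
       [-1.   , -0.001, -0.   ]]), array([0.4627, 0.084 , 0.2239])) 1.75 [0.03 0.17 1.78 0.   1.19 0.04]
canister 0.92 [326.5, 179.3] 1128 [0.463  0.0853 0.0564] [0.4627 0.0849 0.0545] [183.9   1.    0.7]
canister 0.79 [226.8, 220.7] 1073 [0.3648 0.0406 0.0563] [0.364  0.0398 0.0544] [183.9   1.    0.7]
```

View pics/w1.png

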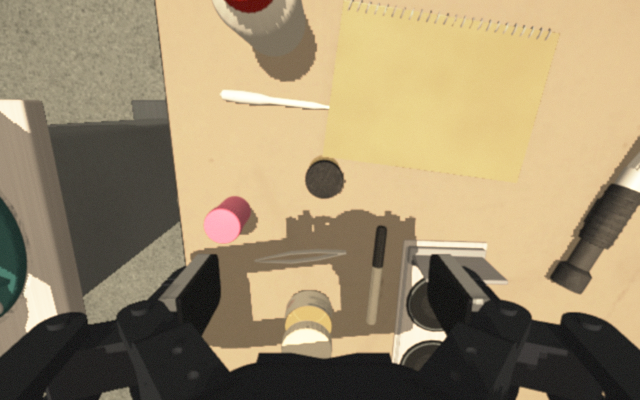

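The wrist view shows the black-lidded canister at (324,180). The pink one at (230,220) is well clear. Wrist and top measurements agree within 1 mm, so I'm descending.

Emit:
move_arm --targets '[[[100,35,0,-1,0,0,0],[100,70,0,-1,0,0,0],[100,105,0,-1,0,0,0],[100,135,0,-1,0,0,0],[100,155,0,-1,0,0,0],[100,170,0,-1,0,0,0],[100,180,0,-1,0,0,0],[100,184,0,-1,0,0,0],[100,184,0,-1,0,0,0],[30,184,0,-1,0,0,0],[30,184,0,-1,0,0,0],[30,184,0,-1,0,0,0],[30,184,0,-1,0,0,0],[30,184,0,-1,0,0,0],[30,184,0,-1,0,0,0],[30,184,0,-1,0,0,0],[30,184,0,-1,0,0,0]]]' --squeeze 25

```text
time: 3.27
eef_pos: [0.4625, 0.0864, 0.0407]
tcp_rot: [1.211, 1.209, -1.209]
ft_force: [-1.0, 1.3, 5.6]
finger_gap: 0.035
```

Emit:
move_arm --targets '[[[30,-8,0,0,0,0,0],[30,-25,0,0,0,0,0],[30,-55,0,0,0,0,0],[30,-90,0,0,0,0,0],[30,-115,5,15,0,0,0],[30,-120,14,45,0,0,0],[30,-120,25,84,0,0,0],[30,-120,37,124,0,0,0],[30,-120,49,164,0,0,0],[30,-120,61,204,0,0,0],[30,-120,73,244,0,0,0],[30,-120,85,284,0,0,0],[30,-120,97,324,0,0,0],[30,-120,109,364,0,0,0],[30,-120,118,396,0,0,0],[30,-120,123,416,0,0,0],[30,-120,126,426,0,0,0],[30,-120,126,426,0,0,0],[30,-120,126,426,0,0,0]]]'

```text
time: 4.85
eef_pos: [0.5874, -0.3389, 0.1604]
tcp_rot: [1.212, 1.21, -1.21]
ft_force: [0.6, 0.5, -0.8]
finger_gap: 0.0348
```

```bash
python3 - <<'E'
from h import *
print(axes(),robot.get_obs()["finger_gap"],robot.get_obs()["ft_force"],shift([.5887,-.3408,.0515]))
c=robot.get_calibration("wrist");a,d=robot.read_camera("wrist");cv2.imwrite("pics/w2.png",a[...,::-1]);W=world(d,c)
for q in ["pad_1","end_block"]:
  for r in robot.cut_out("wrist",q):
    m=r["pixels"]&(d>0);v,u=np.nonzero(m)
    print(q,round(r["conf"],2),np.round(r["centre"]),len(u),(u.min(),u.max(),v.min(),v.max()),W[m].mean(0).round(4),((W[m].min(0)+W[m].max(0))/2).round(4))
E
```

```text
(array([[-0.   ,  1.   , -0.001],
       [ 0.002, -0.001, -1.   ],
       [-1.   , -0.   , -0.002]]), array([ 0.5874, -0.3389,  0.1604])) 0.03482938021149847 [ 0.56416778  0.52819677 -0.81889407] [108.9   1.3   2.1]
pad_1 0.91 [334.   5.] 845 (np.int64(298), np.int64(368), np.int64(0), np.int64(16)) [ 0.5949 -0.1961  0.0094] [ 0.5951 -0.1971  0.0087]
pad_1 0.88 [329.  81.] 7322 (np.int64(282), np.int64(375), np.int64(34), np.int64(132)) [ 0.5917 -0.2531  0.0095] [ 0.5917 -0.2541  0.0084]
pad_1 0.64 [325. 179.] 4597 (np.int64(281), np.int64(368), np.int64(146), np.int64(220)) [ 0.5886 -0.3359  0.0101] [ 0.5881 -0.3381  0.0647]
end_block 0.47 [284. 247.] 29 (np.int64(283), np.int64(362), np.int64(244), np.int64(250)) [ 0.5579 -0.3846  0.0407] [ 0.5869 -0.3642  0.0908]
```

View pics/w2.png

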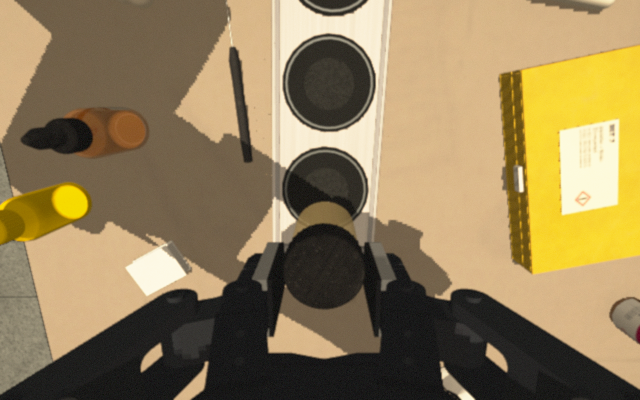

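The wrist view shows the canister held upright above pad_4 (325,185), with pad_3 at (329,82). Lowering now; contact is expected at TCP z ≈ 0.0497.

Emit:
move_arm --targets '[[[30,25,1,1,0,0,0],[30,55,1,2,0,0,0],[30,80,1,2,0,0,0],[30,96,1,2,0,0,0],[30,104,1,2,0,0,0],[30,108,1,2,0,0,0],[30,110,1,2,0,0,0],[30,110,1,2,0,0,0],[30,110,1,2,0,0,0]]]'

```text
time: 5.75
eef_pos: [0.5894, -0.3399, 0.0519]
tcp_rot: [1.21, 1.209, -1.207]
ft_force: [-1.2, 0.4, 0.2]
finger_gap: 0.035
```

Emit:
move_arm --targets '[[[30,1,0,0,0,0,0],[30,2,0,0,0,0,0],[30,2,0,0,0,0,0],[50,2,0,0,0,0,0],[60,2,0,0,0,0,0],[80,2,0,0,0,0,0],[100,2,0,0,0,0,0],[100,2,0,0,0,0,0],[100,2,0,0,0,0,0],[100,-15,0,0,0,0,0],[100,-45,0,0,0,0,0],[100,-80,0,0,0,0,0],[100,-120,0,0,0,0,0],[100,-150,0,0,0,0,0],[100,-170,0,0,0,0,0],[100,-170,0,0,0,0,0]]]'

```text
time: 7.08
eef_pos: [0.5918, -0.3418, 0.2281]
tcp_rot: [1.209, 1.199, -1.204]
ft_force: [0.4, -0.6, 1.2]
finger_gap: 0.0853
```

```bash
python3 - <<'E'
from h import *
print(axes())
c=robot.get_calibration("wrist");a,d=robot.read_camera("wrist");cv2.imwrite("pics/w3.png",a[...,::-1]);W=world(d,c)
for q,h in [("canister",.065),("pad_1",.009)]:
  for r in robot.cut_out("wrist",q):
    m=r["pixels"]&(abs(W[...,2]-h)<.006);v,u=np.nonzero(m)
    if len(u): print(q,round(r["conf"],2),np.round(r["centre"]),len(u),W[m].mean(0).round(4),((W[m].min(0)+W[m].max(0))/2).round(4))
print(shift([.4448,-.0817,.22]))
E
```

```text
(array([[ 0.01 ,  1.   ,  0.001],
       [-0.005,  0.001, -1.   ],
       [-1.   ,  0.01 ,  0.005]]), array([ 0.5918, -0.3418,  0.2281]))
canister 0.63 [324. 178.] 1162 [ 0.5903 -0.3412  0.0654] [ 0.5903 -0.3417  0.0636]
pad_1 0.85 [322.  84.] 4905 [ 0.5917 -0.2531  0.0095] [ 0.5913 -0.2538  0.0084]
pad_1 0.81 [325.  11.] 1610 [ 0.5948 -0.1881  0.0095] [ 0.5947 -0.1899  0.0094]
pad_1 0.67 [312. 157.] 2567 [ 0.5875 -0.3387  0.0095] [ 0.5887 -0.3437  0.0095]
[   1.4 -143.7 -258. ]
```

Emit:
move_arm --targets '[[[100,0,-15,-28,0,0,0],[100,0,-34,-62,0,0,0],[100,0,-53,-96,0,0,0],[100,0,-72,-130,0,0.3,-0.6],[100,0,-91,-164,0,0.3,-0.6],[100,0,-110,-198,0,0.3,-0.6],[100,0,-126,-228,0,0.3,-0.6],[100,0,-138,-248,0,0.3,-0.6],[100,0,-144,-258,0,0.3,-0.6],[100,0,-144,-258,0,0.3,-0.6],[100,0,-144,-258,0,0.3,-0.6]]]'

```text
time: 8.15
eef_pos: [0.4447, -0.082, 0.2209]
tcp_rot: [1.207, 1.222, -1.213]
ft_force: [1.3, -1.3, -0.0]
finger_gap: 0.0851
```

```bash
python3 - <<'E'
from h import *
print(axes())
c=robot.get_calibration("wrist");a,d=robot.read_camera("wrist");W=world(d,c)
for q,h in [("jar",.078)]:
  for r in robot.cut_out("wrist",q):
    m=r["pixels"]&(abs(W[...,2]-h)<.005);v,u=np.nonzero(m)
    if len(u): print(q,round(r["conf"],2),np.round(r["centre"]),len(u),W[m].mean(0).round(4),((W[m].min(0)+W[m].max(0))/2).round(4),shift(list(W[m].mean(0)[:2])+[.045]))
E
```

```text
(array([[-0.01 ,  1.   ,  0.002],
       [ 0.006,  0.002, -1.   ],
       [-1.   , -0.01 , -0.006]]), array([ 0.4447, -0.082 ,  0.2209]))
jar 0.97 [326. 187.] 2629 [ 0.4448 -0.0841  0.0782] [ 0.4446 -0.0847  0.0771] [176.2   0.8   2.1]
```

Emit:
move_arm --targets '[[[100,35,1,1,0,0,0],[100,70,1,1,0,0,0],[100,105,1,1,0,0,0],[100,135,1,1,0,0,0],[100,155,1,1,0,0,0],[100,168,1,1,0,0,0],[100,174,1,1,0,0,0],[100,176,1,1,0,0,0],[100,176,1,1,0,0,0],[50,176,1,1,0,0,0],[50,176,1,1,0,0,0],[50,176,1,1,0,0,0],[50,176,1,1,0,0,0],[50,176,1,1,0,0,0],[50,176,1,1,0,0,0],[50,176,1,1,0,0,0]]]' --squeeze 30

```text
time: 9.58
eef_pos: [0.4458, -0.0833, 0.0464]
tcp_rot: [1.209, 1.218, -1.212]
ft_force: [-1.7, -0.3, 5.7]
finger_gap: 0.0549
```

```bash
python3 - <<'E'
from h import *
print(axes(),robot.get_obs()["joint_vel"].round(3),shift([.5919,-.2518,.15]))
E
```

```text
(array([[-0.007,  1.   ,  0.   ],
       [ 0.005,  0.001, -1.   ],
       [-1.   , -0.007, -0.005]]), array([ 0.4458, -0.0833,  0.0464])) [ 0.    -0.    -0.    -0.001  0.001 -0.002] [-105.4  145.3  168.1]
```

Emit:
move_arm --targets '[[[50,-8,0,0,0,0,0],[50,-25,0,0,0,0,0],[50,-55,0,0,0,0,0],[50,-85,4,5,0,0,0],[50,-103,14,17,0,0,0],[50,-105,34,40,0,0,0],[50,-105,58,67,0,0,0],[50,-105,82,95,0,0,0],[50,-105,105,122,0,0,0],[50,-105,125,145,0,0,0],[50,-105,138,160,0,0,0],[50,-105,145,168,0,0,0],[50,-105,145,168,0,0,0],[50,-105,145,168,0,0,0]]]'

```text
time: 10.75
eef_pos: [0.5908, -0.2509, 0.1497]
tcp_rot: [1.209, 1.219, -1.212]
ft_force: [-1.3, 0.5, -1.7]
finger_gap: 0.055
```

```bash
python3 - <<'E'
from h import *
print(axes(),robot.get_obs()["finger_gap"],shift([.5919,-.2518,.056]))
E
```

```text
(array([[-0.008,  1.   ,  0.   ],
       [ 0.006,  0.   , -1.   ],
       [-1.   , -0.008, -0.006]]), array([ 0.5908, -0.2509,  0.1497])) 0.05496310228083966 [93.6  1.9  1.4]
```

Emit:
move_arm --targets '[[[50,25,1,1,0,0,0],[50,50,2,1,0,0,0],[50,70,2,1,0,0,0],[50,83,2,1,0,0,0],[50,90,2,1,0,0,0],[50,93,2,1,0,0,0],[50,94,2,1,0,0,0],[50,95,2,1,0,0,0],[50,95,2,1,0,0,0]]]'

```text
time: 11.5
eef_pos: [0.5926, -0.2516, 0.0557]
tcp_rot: [1.209, 1.218, -1.211]
ft_force: [-0.5, 0.3, -0.6]
finger_gap: 0.0548
```

Emit:
move_arm --targets '[[[50,0.5,0,0,0,0,0],[70,0.5,0,0,0,0,0],[80,0.5,0,0,0,0,0],[100,0.5,0,0,0,0,0],[100,0.5,0,0,0,0,0],[100,0.5,0,0,0,0,0],[100,-12,0,0,0,0,0],[100,-40,0,0,0,0,0],[100,-75,0,0,0,0,0],[100,-115,0,0,0,0,0],[100,-150,0,0,0,0,0],[100,-170,0,0,0,0,0],[100,-170,0,0,0,0,0]]]'

```text
time: 12.58
eef_pos: [0.5969, -0.2541, 0.233]
tcp_rot: [1.21, 1.207, -1.207]
ft_force: [0.3, 0.9, 0.9]
finger_gap: 0.0854
```

```bash
python3 - <<'E'
from h import *
print(axes())
c=robot.get_calibration("wrist");a,d=robot.read_camera("wrist");W=world(d,c)
for q,h in [("jar",.087),("canister",.065)]:
  for r in robot.cut_out("wrist",q):
    m=r["pixels"]&(abs(W[...,2]-h)<.005);v,u=np.nonzero(m)
    if len(u): print(q,round(r["conf"],2),np.round(r["centre"]),len(u),W[m].mean(0).round(4))
print(shift([.4164,-.284,.23]))
E
```

```text
(array([[ 0.003,  1.   ,  0.001],
       [-0.001,  0.001, -1.   ],
       [-1.   ,  0.003,  0.001]]), array([ 0.5969, -0.2541,  0.233 ]))
jar 0.71 [145. 210.] 300 [ 0.4221 -0.2878  0.0855]
jar 0.56 [318. 181.] 2550 [ 0.5923 -0.2524  0.0872]
canister 0.77 [322. 259.] 959 [ 0.5903 -0.3405  0.0653]
[  -3.2 -176.9   31.8]
```

Emit:
move_arm --targets '[[[100,0,-15,3,0,0,0],[100,0,-45,9,0,0,0],[100,0,-80,15,0,0,0],[100,0,-115,21,0,0,0],[100,0,-145,27,0,0,0],[100,0,-167,30,0,0,0],[100,0,-177,32,0,0,0],[100,0,-177,32,0,0,0],[100,0,-177,32,0,0,0]]]'

```text
time: 13.48
eef_pos: [0.4165, -0.2841, 0.2263]
tcp_rot: [1.211, 1.218, -1.212]
ft_force: [0.5, -0.2, 0.2]
finger_gap: 0.0856
```

```bash
python3 - <<'E'
from h import *
print(axes())
c=robot.get_calibration("wrist");a,d=robot.read_camera("wrist");W=world(d,c);cv2.imwrite("pics/w4.png",a[...,::-1])
for r in robot.cut_out("wrist","dropper_bottle"):
    m=r["pixels"]&(d>0)&(W[...,2]>.02);P=W[m];print(round(r["conf"],2),np.round(r["centre"]),len(P),a[m].mean(0).round())
    for lo,hi in [(.02,.06),(.066,.078),(.085,.105),(.107,.118)]:
        Q=P[(P[:,2]>lo)&(P[:,2]<hi)]
        if len(Q): print("  ",lo,len(Q),Q.mean(0).round(4),Q.min(0).round(4),Q.max(0).round(4))
print(shift([.4164,-.284,.064]))
E
```

```text
(array([[-0.007,  1.   , -0.001],
       [ 0.006, -0.001, -1.   ],
       [-1.   , -0.007, -0.006]]), array([ 0.4165, -0.2841,  0.2263]))
0.97 [325. 188.] 1319 [101.  70.  42.]
   0.02 267 [ 0.4172 -0.2767  0.0444] [ 0.3999 -0.3042  0.0201] [ 0.4356 -0.2718  0.06  ]
   0.066 110 [ 0.4179 -0.2826  0.0697] [ 0.4049 -0.293   0.066 ] [ 0.4315 -0.2779  0.0778]
   0.085 247 [ 0.4183 -0.2869  0.092 ] [ 0.4074 -0.2989  0.085 ] [ 0.4282 -0.2794  0.105 ]
   0.107 103 [ 0.4181 -0.2896  0.1101] [ 0.4138 -0.2946  0.1071] [ 0.4226 -0.2856  0.114 ]
0.91 [264. 244.] 1600 [207. 173.   4.]
   0.02 497 [ 0.3625 -0.3417  0.0424] [ 0.3401 -0.3662  0.0202] [ 0.3751 -0.3362  0.06  ]
   0.066 173 [ 0.36   -0.3469  0.0704] [ 0.3455 -0.3598  0.066 ] [ 0.3706 -0.3403  0.078 ]
   0.085 291 [ 0.3588 -0.3506  0.0922] [ 0.3465 -0.3641  0.085 ] [ 0.3677 -0.3444  0.1049]
   0.107 86 [ 0.3579 -0.353   0.1101] [ 0.3533 -0.3571  0.107 ] [ 0.3618 -0.3495  0.114 ]
[ 1.625e+02 -1.000e-01  6.000e-01]
```

View pics/w4.png

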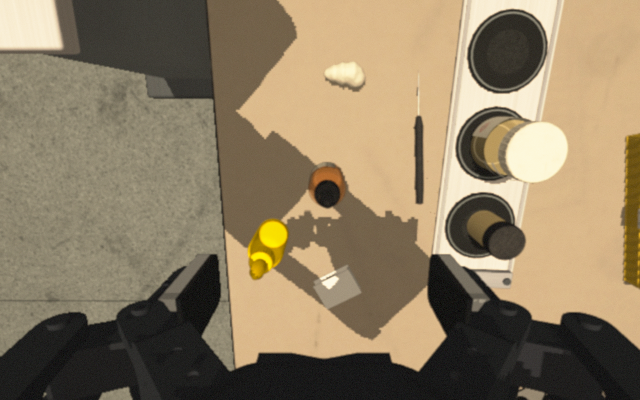

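Dropper bottle: the amber one at (326,187), body dark orange with a black bulb. The yellow look-alike at (268,245) is left alone. The jar and canister are seen standing on pads 3 and 4.

Emit:
move_arm --targets '[[[100,20,1,4,0,0,0],[100,50,1,4,0,0,0],[100,80,1,4,0,0,0],[100,110,1,4,0,0,0],[100,135,1,4,0,0,0],[100,151,1,4,0,0,0],[100,158,1,4,0,0,0],[100,161,1,4,0,0,0],[100,161,1,4,0,0,0],[30,161,1,4,0,0,0],[30,161,1,4,0,0,0],[30,161,1,4,0,0,0],[30,161,1,4,0,0,0],[30,161,1,4,0,0,0],[30,161,1,4,0,0,0],[30,161,1,4,0,0,0],[30,161,1,4,0,0,0],[30,161,1,4,0,0,0]]]' --squeeze 30

```text
time: 15.08
eef_pos: [0.4176, -0.2876, 0.0657]
tcp_rot: [1.209, 1.218, -1.211]
ft_force: [-0.3, 1.4, 1.5]
finger_gap: 0.0257
```

```bash
python3 - <<'E'
from h import *
print(axes(),shift([.5952,-.1615,.18]))
E
```

```text
(array([[-0.006,  1.   ,  0.001],
       [ 0.005,  0.001, -1.   ],
       [-1.   , -0.006, -0.005]]), array([ 0.4176, -0.2876,  0.0657])) [-114.8  177.  -126.5]
```

Gap is 26 mm rather than 36, so the fingers are not on the body. Looking.

```bash
python3 - <<'E'
from h import *
a,d=robot.read_camera("wrist");b,_=robot.read_camera("side");np.save("dw.npy",d)
b=cv2.resize(b[220:350,220:380],(480,390))
im=np.zeros((400,800,3),np.uint8);im[:390,:480]=b;im[:400,480:]=a[:,160:480]
cv2.imwrite("pics/w5.png",im[...,::-1])
E
```

```text
(no output)
```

View pics/w5.png

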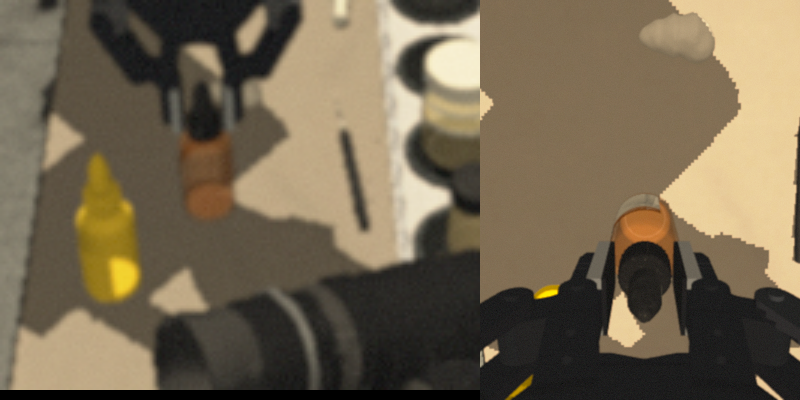

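```bash
python3 - <<'E'
from h import *
c=robot.get_calibration("wrist");d=np.load("dw.npy");W=world(d,c)
for u,v,n in [(484,275,"padR?"),(487,300,"padR"),(480,250,""),(483,320,""),(441,275,"padL"),(322+0,255,"neck"),(482,262,"")]:
    pass
# image crop started at col160, displayed at 480
for x,y in [(640,210),(640,235),(640,262),(645,300),(645,315),(684,262),(684,300),(684,325),(608,265),(608,300),(608,325),(600,262)]:
    print((x-320,y),W[y,x-320].round(4))
E
```

```text
(320, 210) [ 0.4161 -0.2719  0.0457]
(320, 235) [ 0.4164 -0.2779  0.0664]
(320, 262) [ 0.4167 -0.2825  0.0855]
(325, 300) [ 0.4189 -0.2867  0.1076]
(325, 315) [ 0.4191 -0.2222  0.2162]
(364, 262) [ 0.4332 -0.2765  0.0984]
(364, 300) [ 0.4322 -0.285   0.1103]
(364, 325) [ 0.4324 -0.2945  0.1107]
(288, 265) [ 0.4055 -0.2765  0.1011]
(288, 300) [ 0.4055 -0.2888  0.1043]
(288, 325) [ 0.4057 -0.2968  0.1077]
(280, 262) [ 0.4022 -0.2767  0.0983]
```

```bash
python3 - <<'E'
from h import *
c=robot.get_calibration("wrist");d=np.load("dw.npy");W=world(d,c)
for v in range(232,262,3): print(v,[tuple(W[v,u].round(3)) for u in (276,281,286,290,360,366,370)])
c=robot.get_calibration("side")
b,ds=robot.read_camera("side");W=world(ds,c)
print("side")
for v in range(250,296,3): print(v,[tuple(W[v,u].round(3)) for u in (277,279,288,297)])
E
```

```text
232 [(np.float64(0.386), np.float64(-0.3), np.float64(0.0)), (np.float64(0.389), np.float64(-0.301), np.float64(-0.001)), (np.float64(0.393), np.float64(-0.301), np.float64(-0.0)), (np.float64(0.395), np.float64(-0.3), np.float64(0.0)), (np.float64(0.442), np.float64(-0.3), np.float64(0.001)), (np.float64(0.446), np.float64(-0.3), np.float64(0.0)), (np.float64(0.448), np.float64(-0.3), np.float64(0.0))]
235 [(np.float64(0.386), np.float64(-0.302), np.float64(0.001)), (np.float64(0.389), np.float64(-0.302), np.float64(0.001)), (np.float64(0.393), np.float64(-0.303), np.float64(-0.0)), (np.float64(0.395), np.float64(-0.302), np.float64(0.001)), (np.float64(0.442), np.float64(-0.303), np.float64(-0.0)), (np.float64(0.446), np.float64(-0.302), np.float64(0.001)), (np.float64(0.448), np.float64(-0.302), np.float64(0.0))]
238 [(np.float64(0.419), np.float64(-0.222), np.float64(0.216)), (np.float64(0.389), np.float64(-0.305), np.float64(0.0)), (np.float64(0.393), np.float64(-0.305), np.float64(-0.0)), (np.float64(0.395), np.float64(-0.305), np.float64(0.001)), (np.float64(0.442), np.float64
[... 6316 characters left out ...]
0.288), np.float64(-0.003)), (np.float64(0.396), np.float64(-0.29), np.float64(-0.001)), (np.float64(0.416), np.float64(-0.308), np.float64(0.016)), (np.float64(0.434), np.float64(-0.302), np.float64(0.009))]
292 [(np.float64(0.393), np.float64(-0.298), np.float64(-0.002)), (np.float64(0.397), np.float64(-0.298), np.float64(-0.001)), (np.float64(0.416), np.float64(-0.31), np.float64(0.01)), (np.float64(0.433), np.float64(-0.3), np.float64(-0.001))]
295 [(np.float64(0.393), np.float64(-0.306), np.float64(-0.002)), (np.float64(0.397), np.float64(-0.307), np.float64(-0.001)), (np.float64(0.415), np.float64(-0.307), np.float64(-0.001)), (np.float64(0.433), np.float64(-0.311), np.float64(0.001))]
```

```bash
python3 - <<'E'
from h import *
o=robot.get_obs();print({k:np.round(v,4) for k,v in o.items()})
c=robot.get_calibration("wrist");p=-c["R"].T@c["t"];print("cam",p,Ro.from_rotvec(o["tcp_rot"]).inv().apply(p-o["eef_pos"]), c["R"][2])
E
```

```text
{'time': np.float64(15.2333), 'joint_pos': array([-7.3900e-01,  4.3820e-01,  1.8685e+00, -6.0000e-04,  8.4270e-01,
       -7.3940e-01]), 'joint_vel': array([-0.0013, -0.0014, -0.0001, -0.0002,  0.0002, -0.0008]), 'joint_torque': array([-3.47000e-02, -4.69563e+01, -1.75053e+01, -2.44000e-02,
        3.31000e-02,  1.70000e-03]), 'eef_pos': array([ 0.4176, -0.2876,  0.0656]), 'tcp_rot': array([ 1.2094,  1.2177, -1.2108]), 'ft_force': array([-0.4807,  0.1337,  1.9055]), 'torque': array([ 0.0305, -0.0061,  0.0299]), 'finger_gap': np.float64(0.0257)}
cam [ 0.41911237 -0.22222539  0.21623392] [-0.15028011  0.00060375 -0.06609338] [-0.0066927  -0.25589265 -0.96668204]
```

```bash
python3 - <<'E'
from h import *
c=robot.get_calibration("wrist");d=np.load("dw.npy");W=world(d,c)
for v in (330,340,350,360,375,395): print(v,[tuple(float(x) for x in W[v,u].round(3)) for u in (200,260,300,325,350,400)])
m=(abs(W[...,0]-.418)<.06)&(abs(W[...,1]+.288)<.06)&(W[...,2]>.08)
z=W[...,2][m];print(np.histogram(z,bins=np.arange(.08,.23,.01)))
E
```

```text
330 [(0.384, -0.282, 0.132), (0.404, -0.27, 0.148), (0.401, -0.374, 0.001), (0.419, -0.374, 0.001), (0.437, -0.374, 0.0), (0.436, -0.271, 0.146)]
340 [(0.383, -0.287, 0.13), (0.405, -0.271, 0.151), (0.401, -0.383, -0.0), (0.419, -0.382, 0.001), (0.437, -0.382, 0.002), (0.435, -0.27, 0.152)]
350 [(0.383, -0.29, 0.13), (0.405, -0.271, 0.154), (0.401, -0.392, -0.001), (0.419, -0.391, -0.0), (0.437, -0.391, -0.0), (0.435, -0.271, 0.154)]
360 [(0.382, -0.293, 0.13), (0.406, -0.27, 0.158), (0.413, -0.278, 0.148), (0.419, -0.277, 0.149), (0.425, -0.278, 0.148), (0.435, -0.272, 0.155)]
375 [(0.383, -0.297, 0.132), (0.407, -0.271, 0.162), (0.414, -0.278, 0.153), (0.419, -0.277, 0.154), (0.424, -0.277, 0.154), (0.433, -0.271, 0.161)]
395 [(0.394, -0.277, 0.159), (0.408, -0.269, 0.168), (0.414, -0.277, 0.16), (0.419, -0.277, 0.16), (0.424, -0.277, 0.16), (0.431, -0.267, 0.169)]
(array([ 2205,  1417,  1793,  2413,  6975,  7291, 10105, 14046,  5396,
          19,     0,     0,     0,     0,     0]), array([0.08, 0.09, 0.1 , 0.11, 0.12, 0.13, 0.14, 0.15, 0.16, 0.17, 0.18,
       0.19, 0.2 , 0.21, 0.22, 0.23]))
```

Both cameras show the fingertips at z ≈ 0.079, just above the shoulder, and the gripper body at about 0.147. The fingertips sit about 30 mm higher than the given geometry says. The bottle has not moved. I'll open and go 26 mm lower, which still leaves about 8 mm over the bulb.

Emit:
move_arm --targets '[[[70,0,0,0,0,0,0],[100,0,0,1,0,0,0],[100,0,0,2,0,0,0],[100,0,0,2,0,0,0],[100,0,0,2,0,0,0],[100,6,0,2,0,0,0],[100,14,0,2,0,0,0],[100,21,0,2,0,0,0],[100,26,0,2,0,0,0],[100,26,0,2,0,0,0],[30,26,0,2,0,0,0],[30,26,0,2,0,0,0],[30,26,0,2,0,0,0],[30,26,0,2,0,0,0],[30,26,0,2,0,0,0],[30,26,0,2,0,0,0],[30,26,0,2,0,0,0],[30,26,0,2,0,0,0]]]'

```text
time: 16.73
eef_pos: [0.4178, -0.2897, 0.0401]
tcp_rot: [1.209, 1.217, -1.211]
ft_force: [1.5, 1.5, 5.4]
finger_gap: 0.035
```

```bash
python3 - <<'E'
from h import *
print(axes(),robot.get_obs()["ft_force"].round(2),shift([.5952,-.1615,.17]))
E
```

```text
(array([[-0.005,  1.   ,  0.001],
       [ 0.004,  0.001, -1.   ],
       [-1.   , -0.005, -0.004]]), array([ 0.4178, -0.2897,  0.0401])) [1.51 1.54 5.4 ] [-130.3  176.8 -128.6]
```

Emit:
move_arm --targets '[[[30,-6,0,0,0,0,0],[30,-20,0,0,0,0,0],[30,-45,0,0,0,0,0],[30,-75,0,0,0,0,0],[30,-103,8,-6,0,0,0],[30,-121,22,-16,0,0,0],[30,-130,42,-31,0,0,0],[30,-130,67,-49,0,0,0],[30,-130,94,-69,0,0,0],[30,-130,121,-88,0,0,0],[30,-130,145,-106,0,0,0],[30,-130,164,-119,0,0,0],[30,-130,174,-127,0,0,0],[30,-130,177,-129,0,0,0],[30,-130,177,-129,0,0,0]]]'

```text
time: 17.98
eef_pos: [0.5952, -0.1608, 0.1694]
tcp_rot: [1.208, 1.218, -1.21]
ft_force: [0.5, -0.4, -1.0]
finger_gap: 0.0349
```

```bash
python3 - <<'E'
from h import *
print(axes(),robot.get_obs()["finger_gap"],shift([.5952,-.1615,.0495]))
E
```

```text
(array([[-0.006,  1.   ,  0.002],
       [ 0.004,  0.002, -1.   ],
       [-1.   , -0.006, -0.004]]), array([ 0.5952, -0.1608,  0.1694])) 0.03494898819102593 [119.9   0.7   1.3]
```

Emit:
move_arm --targets '[[[30,25,0,1,0,0,0],[30,55,0,1,0,0,0],[30,80,1,1,0,0,0],[30,100,1,1,0,0,0],[30,111,1,1,0,0,0],[30,116,1,1,0,0,0],[30,118,1,1,0,0,0],[30,119.5,1,1,0,0,0],[30,120,1,1,0,0,0],[30,120,1,1,0,0,0]]]'

```text
time: 18.82
eef_pos: [0.5962, -0.1617, 0.0505]
tcp_rot: [1.208, 1.216, -1.209]
ft_force: [-0.1, -0.3, -0.1]
finger_gap: 0.0352
```

Emit:
move_arm --targets '[[[30,0.7,0,0,0,0,0],[30,1.3,0,0,0,0,0],[30,1.3,0,0,0,0,0],[48,1.3,0,0,0,0,0],[60,1.3,0,0,0,0,0],[80,1.3,0,0,0,0,0],[100,1.3,0,0,0,0,0],[100,1.3,0,0,0,0,0],[100,1.3,0,0,0,0,0],[100,-12,0,0,0,0,0],[100,-40,0,0,0,0,0],[100,-75,0,0,0,0,0],[100,-115,0,0,0,0,0],[100,-150,0,0,0,0,0],[100,-180,0,0,0,0,0],[100,-190,0,0,0,0,0],[100,-190,0,0,0,0,0]]]'

```text
time: 20.23
eef_pos: [0.5991, -0.1631, 0.2441]
tcp_rot: [1.209, 1.21, -1.206]
ft_force: [0.5, 1.3, -0.8]
finger_gap: 0.0852
```

```bash
python3 - <<'E'
from h import *
print(axes())
c=robot.get_calibration("wrist");a,d=robot.read_camera("wrist");W=world(d,c);cv2.imwrite("pics/w6.png",a[...,::-1])
for q,h in [("dropper_bottle",.12),("jar",.087)]:
  for r in robot.cut_out("wrist",q):
    m=r["pixels"]&(abs(W[...,2]-h)<.005);v,u=np.nonzero(m)
    if len(u): print(q,round(r["conf"],2),np.round(r["centre"]),len(u),W[m].mean(0).round(4))
print(shift([.4153,.231,.24]))
E
```

```text
(array([[ 0.002,  1.   ,  0.002],
       [ 0.001,  0.002, -1.   ],
       [-1.   ,  0.002, -0.001]]), array([ 0.5991, -0.1631,  0.2441]))
dropper_bottle 0.92 [318. 177.] 115 [ 0.5968 -0.1617  0.1187]
jar 0.79 [315. 261.] 1999 [ 0.5922 -0.2516  0.0872]
[   1.8 -179.8 -393.2]
```

View pics/w6.png

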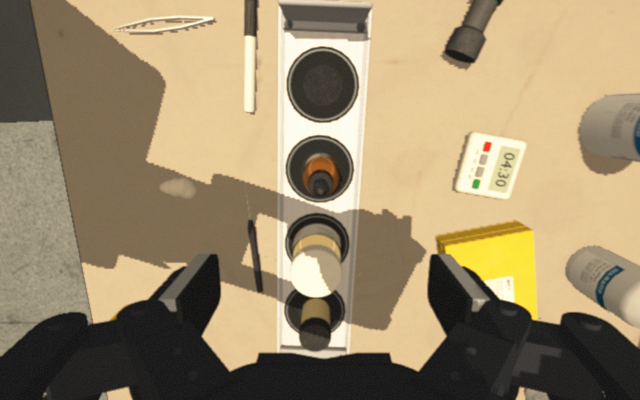

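The wrist view shows the dropper bottle upright on pad_2 (320,172), the jar and canister still standing, and pad_1 free at (323,85) next to the end stop. Next, the bottle of alcohol.

Emit:
move_arm --targets '[[[100,-2,-8,-18,0,0,0],[100,0,-24,-52,0,0,0],[100,0,-40,-88,0,0,0],[100,0,-56,-124,0,0,0],[100,0,-72,-160,0,0,0],[100,0,-88,-196,0,0,0],[100,0,-104,-232,0,0,0],[100,0,-121,-268,0,0,0],[100,0,-138,-304,0,0,0],[100,0,-154,-338,0,0,0],[100,0,-168,-368,0,0,0],[100,0,-177,-386,0,0,0],[100,0,-180,-393,0,0,0],[100,0,-180,-393,0,0,0],[100,0,-180,-393,0,0,0]]]'

```text
time: 21.63
eef_pos: [0.4146, 0.2302, 0.2405]
tcp_rot: [1.205, 1.22, -1.213]
ft_force: [-0.0, -0.1, -1.2]
finger_gap: 0.0854
```

```bash
python3 - <<'E'
from h import *
print(axes())
c=robot.get_calibration("wrist");a,d=robot.read_camera("wrist");W=world(d,c)
for q,h in [("alcohol_bottle",.15)]:
  for r in robot.cut_out("wrist",q):
    m=r["pixels"]&(abs(W[...,2]-h)<.005);v,u=np.nonzero(m)
    if len(u): print(q,round(r["conf"],2),np.round(r["centre"]),len(u),W[m].mean(0).round(4),((W[m].min(0)+W[m].max(0))/2).round(4))
print(shift([.4153,.231,.085]))
E
```

```text
(array([[-0.01 ,  1.   ,  0.003],
       [ 0.003,  0.003, -1.   ],
       [-1.   , -0.01 , -0.003]]), array([0.4146, 0.2302, 0.2405]))
alcohol_bottle 0.58 [326. 183.] 2368 [0.4146 0.2315 0.1502] [0.4147 0.231  0.1489]
[156.    1.2  -0.8]
```

Emit:
move_arm --targets '[[[100,25,0,-1,0,0,0],[100,55,0,-1,0,0,0],[100,85,0,-1,0,0,0],[100,110,0,-1,0,0,0],[100,130,0,-1,0,0,0],[100,143,0,-1,0,0,0],[100,150,0,-1,0,0,0],[100,153,0,-1,0,0,0],[100,153,0,-1,0,0,0],[60,153,0,-1,0,0,0],[60,153,0,-1,0,0,0],[60,153,0,-1,0,0,0],[60,153,0,-1,0,0,0],[60,153,0,-1,0,0,0],[60,153,0,-1,0,0,0],[60,153,0,-1,0,0,0]]]' --squeeze 60

```text
time: 23.07
eef_pos: [0.415, 0.2315, 0.0894]
tcp_rot: [1.209, 1.218, -1.211]
ft_force: [-0.8, -0.3, 6.7]
finger_gap: 0.0603
```

```bash
python3 - <<'E'
from h import *
print(axes(),robot.get_obs()["ft_force"].round(2),shift([.5984,-.0720,.25]))
E
```

```text
(array([[-0.006,  1.   ,  0.001],
       [ 0.004,  0.001, -1.   ],
       [-1.   , -0.006, -0.004]]), array([0.415 , 0.2315, 0.0894])) [-0.83 -0.31  6.67] [-163.1  182.   303. ]
```

Emit:
move_arm --targets '[[[60,-5,0,0,0,0,0],[60,-16,0,0,0,0,0],[60,-34,0,0,0,0,0],[60,-58,0,0,0,0,0],[60,-82,0,0,0,0,0],[60,-104,0,0,0,0,0],[60,-117,5,8,0,0,0],[60,-122,14,24,0,0,0],[60,-122,30,50,0,0,0],[60,-122,48,80,0,0,0],[60,-122,66,110,0,0,0],[60,-122,84,140,0,0,0],[60,-122,102,170,0,0,0],[60,-122,120,200,0,0,0],[60,-122,138,230,0,0,0],[60,-122,155,258,0,0,0],[60,-122,169,282,0,0,0],[60,-122,178,297,0,0,0],[60,-122,182,303,0,0,0],[60,-122,182,303,0,0,0]]]'

```text
time: 24.73
eef_pos: [0.5986, -0.0727, 0.2089]
tcp_rot: [1.21, 1.217, -1.212]
ft_force: [0.4, -0.6, -3.0]
finger_gap: 0.0605
```

```bash
python3 - <<'E'
from h import *
o=robot.get_obs();print(axes(),o["finger_gap"],o["ft_force"].round(2),shift([.5984,-.0717,.0985]))
c=robot.get_calibration("wrist");a,d=robot.read_camera("wrist");W=world(d,c)
for r in robot.cut_out("wrist","alcohol_bottle"):
    m=r["pixels"]&(a[...,0]>90)&(a[...,1]<60)&(d>0);P=W[m]
    if len(P): t=np.percentile(P[:,2],95);Q=P[abs(P[:,2]-t)<.004];print(round(r["conf"],2),t.round(4),Q.mean(0).round(4),len(Q))
E
```

```text
(array([[-0.006,  1.   , -0.   ],
       [ 0.005, -0.   , -1.   ],
       [-1.   , -0.006, -0.005]]), array([ 0.5986, -0.0727,  0.2089])) 0.06045697113073377 [ 0.36 -0.6  -2.97] [110.4   0.5  -0.5]
0.84 0.2706 [ 0.5994 -0.0666  0.2697] 8973
```

Emit:
move_arm --targets '[[[60,15,0,0,0,0,0],[60,38,0,0,0,0,0],[60,62,0,0,0,0,0],[60,82,0,0,0,0,0],[60,96,0,0,0,0,0],[60,104,0,0,0,0,0],[60,107,0,0,0,0,0],[60,109,0,0,0,0,0],[60,109.5,0,0,0,0,0],[60,109.5,0,0,0,0,0]]]'

```text
time: 25.67
eef_pos: [0.5969, -0.0698, 0.1002]
tcp_rot: [1.209, 1.218, -1.21]
ft_force: [0.8, -0.8, -2.6]
finger_gap: 0.0606
```

Emit:
move_arm --targets '[[[60,0,1,1,0,0,0],[60,0.7,1.5,1.5,0,0,0],[60,1.3,1.5,1.5,0,0,0],[60,1.8,1.5,1.5,0,0,0],[60,1.8,1.5,1.5,0,0,0]]]'

```text
time: 26.08
eef_pos: [0.5985, -0.0714, 0.0985]
tcp_rot: [1.209, 1.218, -1.21]
ft_force: [-0.1, 0.4, -2.4]
finger_gap: 0.0605
```

Barely touching. I'll release, rise, and back off to the front-left.

Emit:
move_arm --targets '[[[60,0.3,0,0,0,0,0],[72,0.3,0,0,0,0,0],[78,0.3,0,0,0,0,0],[88,0.3,0,0,0,0,0],[100,0.3,0,0,0,0,0],[100,0.3,0,0,0,0,0],[100,0.3,0,0,0,0,0],[100,-10,0,0,0,0,0],[100,-32,0,0,0,0,0],[100,-62,0,0,0,0,0],[100,-97,0,0,0,0,0],[100,-130,0,0,0,0,0],[100,-150,0,-10,0,0,0],[100,-150,-20,-40,0,0,0],[100,-150,-40,-75,0,0,0],[100,-150,-60,-110,0,0,0],[100,-150,-80,-140,0,0,0],[100,-150,-90,-155,0,0,0],[100,-150,-90,-160,0,0,0],[100,-150,-90,-160,0,0,0]]]'

```text
time: 27.75
eef_pos: [0.5091, 0.0888, 0.2508]
tcp_rot: [1.208, 1.218, -1.207]
ft_force: [0.8, -0.4, -0.2]
finger_gap: 0.0856
```

```bash
python3 - <<'E'
from h import *
a,d=robot.read_camera("top");c=robot.get_calibration("top");W=world(d,c)
b,_=robot.read_camera("side")
for q,h in [("alcohol_bottle",.159),("dropper_bottle",.118),("jar",.087),("canister",.065)]:
  for r in robot.cut_out("top",q):
    m=r["pixels"]&(abs(W[...,2]-h)<.007)
    print(q,round(r["conf"],2),np.round(r["centre"]),m.sum(),W[m].mean(0).round(4) if m.any() else "")
im=np.vstack([cv2.resize(a[130:190,270:450],(720,240)),cv2.resize(b[100:340,230:530],(450,360),interpolation=cv2.INTER_AREA)[:, :].repeat(1,0) if 0 else np.pad(cv2.resize(b[100:340,230:530],(450,360)),((0,0),(0,270),(0,0)))])
cv2.imwrite("pics/end.png",im[...,::-1]);print(robot.get_obs()["eef_pos"])
E
```

```text
alcohol_bottle 0.69 [316. 158.] 174 [ 0.5966 -0.0695  0.1588]
alcohol_bottle 0.16 [352. 166.] 0 
dropper_bottle 0.61 [417. 248.] 4 [ 0.3569 -0.3517  0.1129]
dropper_bottle 0.56 [350. 167.] 16 [ 0.5957 -0.1596  0.117 ]
jar 0.71 [379. 164.] 260 [ 0.5911 -0.25    0.0868]
canister 0.67 [410. 167.] 114 [ 0.5883 -0.3379  0.065 ]
canister 0.45 [280. 245.] 24 [0.3637 0.0442 0.0594]
canister 0.32 [378. 164.] 2 [ 0.5723 -0.2385  0.0698]
[0.5099204  0.08666313 0.24975279]
```

View pics/end.png

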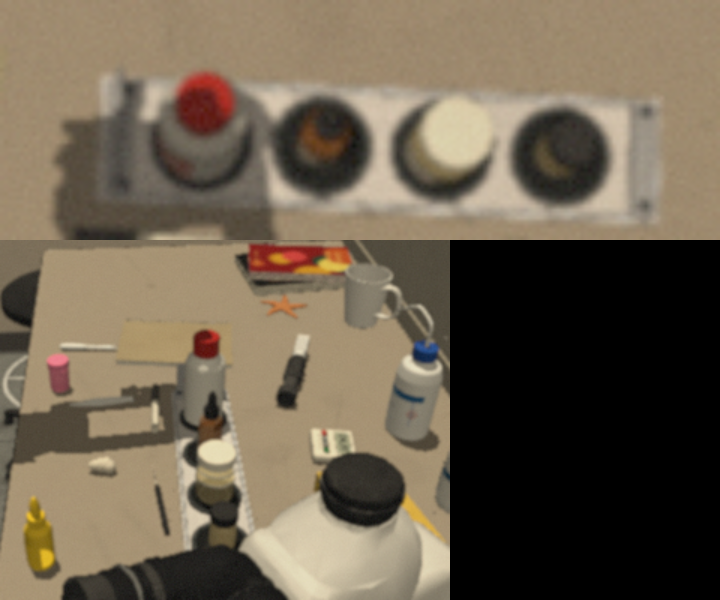

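All four stand upright on their pads, each within about 3 mm of the centre. The order from the end stop is bottle, dropper, jar, canister, and the look-alikes are untouched. Handing in.

```bash
python3 -c "
from bench import robot
print(robot.job_done())"
```

```text
the job is handed in; nothing more can be done
None
```

All four containers stand upright on the drip strip. From the end stop at the left they go: bottle of alcohol on pad_1, amber dropper bottle on pad_2, jar on pad_3 and canister on pad_4. The job was handed in at about 28 s of robot time with the gripper clear.

- **Last checks:** The final top and side pictures show all four standing. In the top camera each one measures within about 3 mm of its pad centre, and the heights are right. The wrist camera agreed within about 3 mm for the three it checked after placing; the alcohol bottle was checked only from the top and side cameras. The pink and yellow look-alikes were left alone.
- **What disagreed:** The fingertips sit about 30 mm farther back than the given geometry says. Because of that, the first close on the dropper bottle missed its body, without moving it. I opened, went 26 mm lower and took it cleanly.

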